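# Read the connector fixture in, then hold its sprung jaw open at the index clip

## Task

Before a colleague lays a connector in the fixture, read the fixture in: with its jaw still shut, squeeze the trigger of the code reader (clamped upside down in its stand, grip upward) all the way in against its grip, keep it squeezed for a moment, and let it spring back. Then pull the fixture's sprung jaw open by its T-handle until the jaw's pointer stands opposite the fin of the index clip on the scale rail, and finish holding it there, steady: the program ends while the robot still holds the handle against the spring. Leave the label roll, hand stamp, tally counter and pen where they are.

Things in the scene. Friction and masses are not known exactly. Their poses are not given: they have to be found in the camera images.
- fixture: grey connector fixture, fixed to the worktop; base plate 300x116x14 mm (x -130 to +170, y -58 to +58 in its frame). Origin on the underside, under the line of the slide; z up, the jaw opens toward its own -x (roughly toward the robot). Two guide rods along x between two end blocks (centres x = -115 and +105 mm, tops 46 mm up) carry the dark steel jaw carriage. A scale rail (6 mm thick, 30 mm high) runs along x at y = +50 mm.
- jaw_slide (a joint): travel of the sprung jaw in m: 0 shut (home, where the spring takes it), growing as it is pulled toward the fixture's -x; end stop at 0.09. The spring pulls it shut with 4 N at 0 plus 0.9 N per 10 mm; it does not stay where it is left.
- pull_handle (a point): centre of the black T-handle's crossbar, which moves with the jaw: a round bar of 16 mm diameter and 70 mm length lying along the fixture's y, 95 mm above the worktop, on a stem 10 mm (x) by 14 mm (y). Below it the carriage (46x66 mm, its centre 8 mm toward +x of the bar) tops out at 44 mm, its jaw lip at 57 mm. Grip it from above, fingers before and behind the bar, closing along the fixture's x. Axes as the fixture's.
- pointer (a point): tip of the small steel pointer (2 mm wide) on the carriage's left (fixture +y) side, beside the scale rail, 41 mm above the worktop; moves with the jaw. With the jaw shut it lies 65 mm toward +x of the fixture's origin, 46 mm toward its +y; it stands 8 mm toward +x of the handle bar's centre.
- index_clip: small steel index clip fixed astride the scale rail, 10 mm long along the rail, 12 mm across, with an upright fin 2 mm thick across the rail on top; black clamp screw on its outer side. Its place along the rail differs from run to run and gives 35 to 75 mm of jaw travel. Origin on its underside (14 mm above the worktop), axes as the fixture's; the pointer stands opposite when it is level with this origin along the fixture's x.
- reader: grey code reader clamped upside down in a stand fixed to the worktop; base 100x130x12 mm, reader head 48 mm wide from y = -63 to +48 mm with its top at 71 mm, looking to the stand's -y. Origin on the underside under the centre of the base, z up. The reader's grip rises from the head: 30 mm (x) by 26 mm (y), y = +2 to +28 mm, from 71 to 155 mm above the worktop. The trigger is on its -y side.
- grip_squeeze (a point): point 123 mm above the worktop midway between the grip's back face (y = +28 mm in the reader's frame) and the trigger's front face when fully squeezed (there about y = -9 mm); fixed to the reader, axes as the reader's: fingers from above close on trigger and grip along its y. Trigger and grip measure 46 mm across at rest, about 36 to 40 mm squeezed.
- trigger (a joint): angle of the trigger in rad: 0 released, 0.19 fully squeezed (end stop). It hinges at its lower end, 76 mm above the worktop, 4 mm toward the reader's -y; its free end, 142 mm up, swings toward the grip (+y). It springs back by itself; 3 to 6 N at its pad squeeze it.
- trigger_pad (a point): middle of the trigger's front face (16 mm wide bar, 8 mm thick), 47 mm above its hinge and 18 mm toward the reader's -y from its origin when released; moves with the trigger.
- label_roll: bystander, roll of white labels, 70x95x30 mm, standing or lying loose on the worktop; origin at the centre of its underside; not to be moved
- qc_stamp: bystander, upright hand stamp with wooden handle, 26x34x64 mm, standing or lying loose on the worktop; origin at the centre of its underside; not to be moved
- tally_counter: bystander, round chrome hand counter with a ring, 76x51x25 mm, standing or lying loose on the worktop; origin at the centre of its underside; not to be moved
- pen_1: bystander, white marker pen with black cap, 17x135x16 mm, standing or lying loose on the worktop; origin at the centre of its underside; not to be moved

How it is judged:
By the outcome, as a careful person would: the job done as asked, in the order asked, and still so for the second after the job is handed in, while the arm keeps its last pose, push and grip.
It also fails if it takes over 42 s, if anything falls off the work surface, if the arm or the gripper's body presses on something with over 40 N, if the wrist force passes 120 N, or if a joint passes its speed limit or range.

## Robot

A 6-joint arm with a two-finger parallel gripper is mounted at the origin on a cart in front of the work surface, level with it; the furniture and walls round the work are solid. World frame = base frame: x ahead of the robot, y to its left, z up, the work surface at z = 0. Lengths are in mm, angles in rad, forces in N, time in s.
With the tool pointing down it reaches from about 400 to 925 mm from the base axis. Payload 12.5 kg.
Tool frame: the origin (TCP) lies where the fingers leave the gripper's body, on its centre line; the fingertips stand 78 mm ahead of it and the grasp point (between the pads) lies 59 mm ahead of it; z points along the fingers, y is the direction in which the jaws open and shut (so a half turn about z gives the same grasp; the last joint's range is limited). The gripper opens to 95 mm and grips with 3 to 60 N. Pads are 20 mm wide; open, the fingers measure 119 mm over their backs; the gripper's body (75 mm by 180 mm) begins 59 mm behind the grasp point.
Start: joints at [-1.442, 0.491, 1.559, -0, 1.092, -0.106], TCP at [145.426, -607.856, 292.261] pointing down, gripper open.
Joint ranges: [-3.1, 3.1], [-0.84, 2.19], [0.05, 2.79], [-1.13, 4.28], [0.06, 2.93], [-2.69, 2.69]. Speed limits (rad/s): [2.22, 2.22, 2.79, 3.14, 3.14, 3.14].

## Interface

Orientations are given as [roll, pitch, yaw] about the fixed x, y, z axes, in that order (R = Rz(yaw) Ry(pitch) Rx(roll)).
In Python, from cell import env, viewer, ticket, search_frame gives the robot as it stands.
- The arm moves only by the shell command python3 -m inch 'ROWS'. ROWS is a JSON object of lists of equal length, an entry for each row: "hand": the opening, from 0 (shut) to 1 (fully open); "delta_pos": the shift along the tool's x, y, z in cm, a list of three; "turn": the turn about the tool's z in rad. A call has 1 to 20 rows; each row shifts and turns the commanded pose from where the row before left it, along the tool's axes as they then stand; what a row does not reach is not made up. A row lasts 1/10 s, in which the tool goes at most 50 mm and 8.59 degrees, less where a joint would pass 70% of its speed; a pose out of reach is approached as far as the arm can. A call is refused whole if a number of a shift passes 5 or a number of a turn 0.15, either way. A call with a gripper value outside its range is refused whole. The fingers move at their own pace and stop on an object; the grip force is fixed at half the most. Time passes only in rows, so rows that do not move let the fingers close. It gives the time, the measured TCP pose, the force and the opening at its end, in the units of the state.
- env.state(): the state, without advancing time (a new reading comes with each control period).
- viewer.read_camera(name): name is "scene" or "top"; returns (picture, depth): 400x640x3 uint8, blue, green, red; 400x640 float32, mm along the optical axis (not along the pixel's ray), 0 where there is no reading.
- viewer.get_calibration(name): a dict with "fx", "fy", "cx", "cy" (pixels), "T" (4x4, takes a point from camera to world coordinates). Camera axes: x right, y down, z forward; pixel columns grow to the right and rows downward; lengths in mm; the calibration is good to about 2 mm. A picture is of the moment at which its call begins. get_calibration takes no time and is no camera call.
- ticket.job_done(): hands the job in, once; it reports no verdict.
Trained networks look in the newest picture that a camera, given by its name, has taken for a name from the list of things; names that differ only in an ending like _2 or _b are one class to them, and where a whole thing is asked for, a point or a joint stands for the part that bears it (a point fixed in the world has none). Each returns a list of dicts, best first, with "p" (0 to 1); they miss things now and then, are a little off and sometimes report something else, mostly with a low value. They report only what shows in the picture. A call takes as long as a camera call.
- search_frame(camera, label): "centre" ([column, row] in pixels, amid what is visible of it).
The state is a dict: "t": time; "joints": joint angles; "qvel": joint speeds; "tau": joint torques, N m; "eef_pos": TCP position; "tcp_rot": TCP orientation; "ft_force": force on the tool from outside, world axes, zero at the start; "moment": the same for the moment, N m; "opening": opening from 0.0 (shut) to 1.0 (fully open).
Only numpy, scipy, OpenCV 4.12 (cv2) and the standard library are available. Lean on these libraries where they do the work, as an engineer would, in place of code of your own. Each camera call takes 0.05 s, during which the arm holds its last target.

## Working session

There is one attempt and no reset: what is moved stays moved. The work goes in short steps, Python scripts to look and compute and a shell command to move; the robot and the scene stay as the last step left them, time stands still between calls to the robot, and variables do not carry over. Pictures are saved under pics/ and viewed, and the job is handed in when it is done.

```bash
mkdir -p pics; ls; python3 - <<'E'
from cell import env, viewer
import cv2,numpy as np
print(env.state())
for n in("scene","top"):
    p,d=viewer.read_camera(n); cv2.imwrite(f"pics/{n}0.png",p); np.save(f"pics/{n}0.npy",d)
    c=viewer.get_calibration(n); print(n,c)
E
```

```text
pics
{'t': 0.0, 'joints': array([-1.44158890e+00,  4.91610206e-01,  1.55946461e+00, -2.95043649e-05,
        1.09171437e+00, -1.05639971e-01]), 'qvel': array([-1.13459687e-03,  1.14265521e-03,  2.63297670e-04, -1.42089761e-04,
        3.14970851e-04, -9.56472114e-05]), 'tau': array([-1.51916756e-03, -6.12647223e+01, -2.58182734e+01,  6.92371815e-02,
        4.81723482e-02, -8.03171520e-05]), 'eef_pos': array([ 145.40584362, -607.68303514,  291.62501348]), 'tcp_rot': array([-3.14040003e+00, -1.00146176e-04,  2.34860953e-01]), 'ft_force': array([-0.45929545,  0.39355886, -0.12169245]), 'moment': array([ 0.02064591, -0.0022709 ,  0.00253714]), 'opening': 0.9985787451867094}
scene {'fx': 437.3578698351994, 'fy': 437.3578698351994, 'cx': 323.3367555786038, 'cy': 201.0102157131263, 'T': array([[-4.56113664e-01, -5.73622596e-01,  6.80380366e-01,
        -2.45937552e+02],
       [-8.89863808e-01,  3.02688631e-01, -3.41353183e-01,
         4.59743088e+02],
       [-1.01355026e-02, -7.61141714e-01, -6.48506409e-01,
         9.34022634e+02],
       [ 0.00000000e+00,  0.00000000e+00,  0.00000000e+00,
         1.00000000e+00]])}
top {'fx': 373.2032333511876, 'fy': 373.2032333511876, 'cx': 320.05641749038705, 'cy': 205.92436503988537, 'T': array([[-8.07058804e-03, -9.95145350e-01,  9.80846506e-02,
         4.89428706e+02],
       [-9.99684089e-01,  5.69452323e-03, -2.44804883e-02,
         1.60627768e+01],
       [ 2.38030988e-02, -9.82512365e-02, -9.94876931e-01,
         1.37993420e+03],
       [ 0.00000000e+00,  0.00000000e+00,  0.00000000e+00,
         1.00000000e+00]])}
```

View pics/scene0.png

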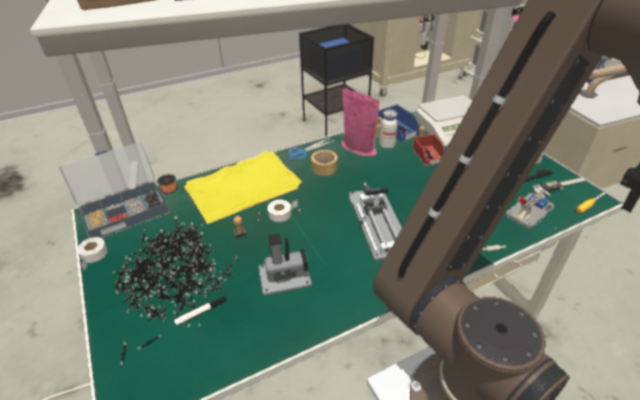

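View pics/top0.png

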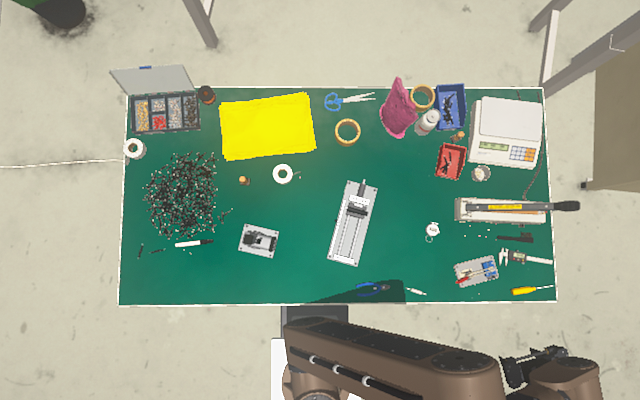

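The scene view shows the reader at about (285,265) and the fixture at about (378,222). In the top view they are at about (259,240) and (352,223). I'll zoom in on both.

```bash
cat > h.py <<'E'
import numpy as np, cv2
from cell import viewer
def cloud(n,d):
    c=viewer.get_calibration(n); v,u=np.mgrid[0:400,0:640]
    P=np.stack([(u-c['cx'])/c['fx']*d,(v-c['cy'])/c['fy']*d,d],-1)
    return P@c['T'][:3,:3].T+c['T'][:3,3]
def onplane(n,u,v,z):
    c=viewer.get_calibration(n); r=c['T'][:3,:3]@np.array([(u-c['cx'])/c['fx'],(v-c['cy'])/c['fy'],1]); o=c['T'][:3,3]
    return o+r*(z-o[2])/r[2]
def px(n,p):
    c=viewer.get_calibration(n); q=c['T'][:3,:3].T@(np.array(p)-c['T'][:3,3]); return c['fx']*q[0]/q[2]+c['cx'],c['fy']*q[1]/q[2]+c['cy']
E
python3 - <<'E'
from h import *
t=cv2.imread("pics/top0.png");s=cv2.imread("pics/scene0.png")
A=cv2.resize(t[170:280,225:385],None,fx=5,fy=5,interpolation=cv2.INTER_CUBIC); cv2.imwrite("pics/tz.png",A)
B=cv2.resize(s[180:300,250:410],None,fx=5,fy=5,interpolation=cv2.INTER_CUBIC); cv2.imwrite("pics/sz.png",B)
d=np.load("pics/top0.npy");P=cloud("top",d)
print(np.round(P[215:262:3,235:285:3,2]).astype(int))
print(np.round(P[175:270:3,325:382:3,2]).astype(int))
E
```

```text
[[  -4    1    2   -2    1    2   -1    1   -5    0    1   -1    4   -4
     2   -4   -2]
 [  -1   -2   -5    2    1    3   -6    1    0    3    6    0   -7   -7
    -1    0    1]
 [  -2   -1   -2   -8    4    2    1    2   -3    6    0    7   -2    1
    -4   -2    0]
 [   1    0    2   -2   14    7    3   -1    0    6   -2   -1   -5   -4
     1    3   -2]
 [   0   -1   -5   10    9   12   14   15   12   10   -1   -1    0   -6
     2   -2    2]
 [  -4    0   -9    9    9   14   12   16   15    6   10    8   10   15
     1   -2   -1]
 [  -1    2   -1   63   69   71   68   69   57   58   13   15   15   12
    17    0   -5]
 [   3   -3    1   67  153  156  155   73   68   68   68   66    7   52
    12   -1    0]
 [  -2   -6   15  150  152  156  130   70  130   71   71   71   71   72
     8    0   -1]
 [  -4    2   11  153  154  152  111  137  115   66   66   71   73   69
     0    0   -1]
 [   2    0   14   12   15   63   64   67   65   71   67   72   72   63
     0    4   -2]
 [   2    2   17    6   12   11   13   11   48   62   69   67   70   14
    -4   -2   -2]
 [   3    1    0    
[... 2841 characters left out ...]
 [  -2    1   32   14   16   40   16   12   11   40   13   12   13    4
    -1   -1    0    1    4]
 [   1   13   30   17   16   12   14   17    9   39   12   11   -9   -4
    -5    1    4   -3   -4]
 [  -4   11   12   45   46   49   48   11   33   13   16   13    0   -3
    -1    4    0    3   -3]
 [  -3    2   -1   14   40   45   43   46   43   38   19   15    8    3
     1   -5    1    2    3]
 [   1   -2   -7    2   -1   -7    7   20   45   47   10   11   -2    3
     0    4   -2   -2    0]
 [   4    0    4    2   -3   -1   -2 1380   -3   -6   11    8   -1   -5
    -3    5   -1   -2    5]
 [   1   -7    1    0    2    5   -3   -2    1   -4    1    1   -1    0
     1   -5   -1    2   -5]]
```

View pics/tz.png

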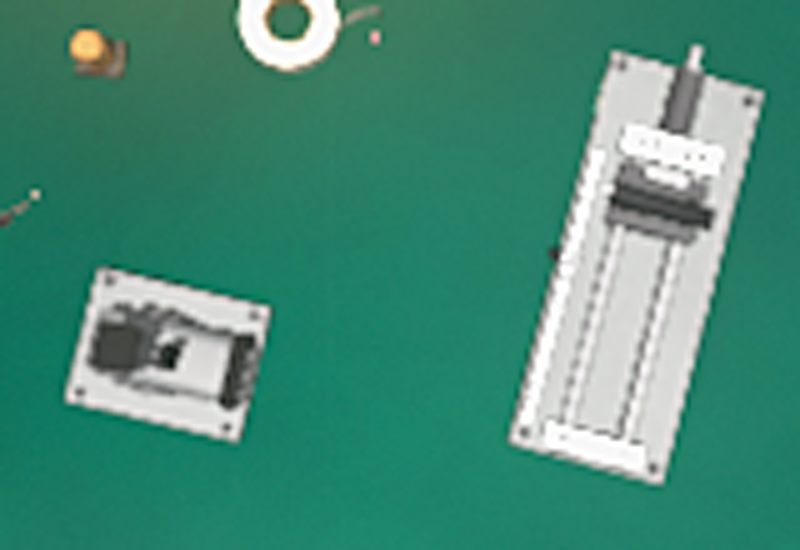

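View pics/sz.png

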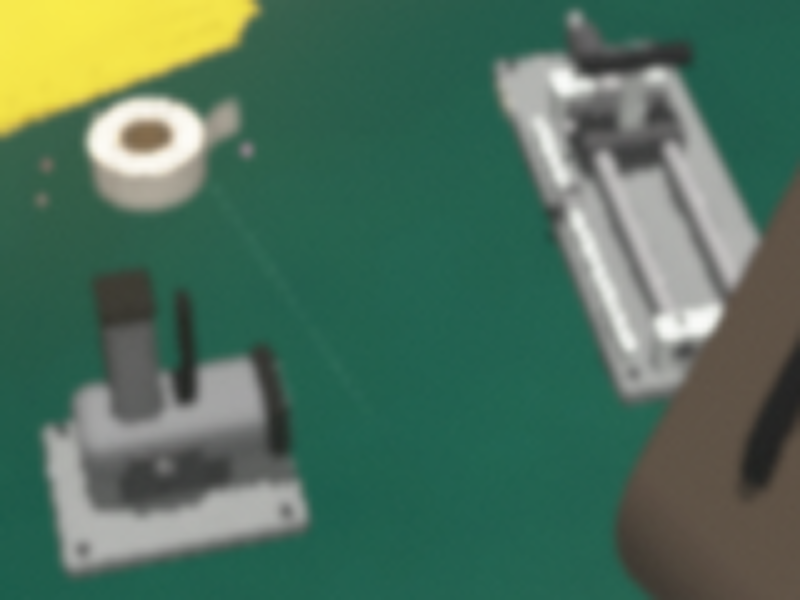

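```bash
cat > fit.py <<'E'
from h import *
from scipy.optimize import minimize
def mask(img,roi):
    x0,y0,x1,y1=roi
    hsv=cv2.cvtColor(img,cv2.COLOR_BGR2HSV).astype(float)
    c=img[y0:y1,x0:x1].astype(float); c=cv2.resize(c,None,fx=8,fy=8,interpolation=cv2.INTER_LINEAR)
    return (c[...,1]-c[...,2])  # g-r
def proj(n,p,ext,zs):
    x,y,a=p; X0,X1,Y0,Y1=ext;out=[]
    for z in zs:
        for X,Y in((X0,Y0),(X1,Y0),(X1,Y1),(X0,Y1)):
            out.append(px(n,[x+X*np.cos(a)-Y*np.sin(a),y+X*np.sin(a)+Y*np.cos(a),z]))
    return np.array(out)
def fit(n,img,roi,ext,h,p0):
    gr=mask(img,roi); M=(gr<40).astype(np.uint8)
    M=cv2.morphologyEx(M,cv2.MORPH_OPEN,np.ones((25,25)))
    k,l,st,_=cv2.connectedComponentsWithStats(M); i=1+np.argmax(st[1:,4]); M=(l==i).astype(np.uint8)
    def cost(q):
        p=[q[0],q[1],q[2]/100]
        U=(proj(n,p,ext,(0,h))-[roi[0],roi[1]]+.5)*8-.5
        H=cv2.convexHull(np.round(U*16).astype(np.int32))
        m=np.zeros_like(M); cv2.fillConvexPoly(m,H,1,shift=4)
        return np.sum(m!=M)/M.sum()
    best=None
    for da in(0,3,-3):
        r=minimize(cost,[p0[0],p0[1],p0[2]*100+da],method='Nelder-Mead',options=dict(initial_simplex=np.array([[p0[0]+a,p0[1]+b,p0[2]*100+da+c] for a,b,c in((0,0,0),(8,0,0),(0,8,0),(0,0,6))]),xatol=.02,fatol=1e-5))
        if best is None or r.fun<best.fun:best=r
    return best.x*[1,1,.01],best.fun
E
python3 - <<'E'
from fit import *
t=cv2.imread("pics/top0.png"); print(t[240,300],t[223,370],t[256,258])
for u,v in((612,48),(764,92),(662,484),(510,440),(100,268),(270,305),(240,440),(67,402)):
    print(onplane("top",225+u/5-.4,170+v/5-.4,14).round(1))
E
```

```text
[106 130  27] [ 98 122  34] [ 94 119   4]
[ 723.2 -118.4   14. ]
[ 689.7 -230.9   14. ]
[ 402.8 -149.9   14. ]
[435.4 -39.8  14. ]
[562.4 258.   14. ]
[534.6 134.3  14. ]
[437.2 155.7  14. ]
[465.6 280.7  14. ]
```

```bash
cat > run1.py <<'E'
from fit import *
import sys
t=cv2.imread(sys.argv[1])
F,f=fit("top",t,(315,165,395,285),(-130,170,-58,58),14,(543,-129,-.272)); print("fixture",F.round(4),f)
R,f=fit("top",t,(228,210,290,270),(-50,50,-65,65),12,(500,207,-.222)); print("reader",R.round(4),f)
np.savez("fit.npz",F=F,R=R)
def W(p,q):
    a=p[2];return [p[0]+q[0]*np.cos(a)-q[1]*np.sin(a),p[1]+q[0]*np.sin(a)+q[1]*np.cos(a),q[2]]
o=t.copy(); o=cv2.resize(t[165:285,228:395],None,fx=4.7,fy=4.7,interpolation=cv2.INTER_CUBIC)
def dot(P,c):
    u,v=px("top",P); cv2.circle(o,(int((u-228+.5)*4.7),int((v-165+.5)*4.7)),2,c,-1)
for q in((-130,-58,14),(170,-58,14),(-130,58,14),(170,58,14),(57,-35,95),(57,35,95),(65,46,41)): dot(W(F,q),(0,0,255))
for q in((-50,-65,12),(50,-65,12),(50,65,12),(-50,65,12),(-15,2,155),(15,2,155),(15,28,155),(-15,28,155),(0,-18,123)): dot(W(R,q),(255,0,255))
cv2.imwrite("pics/"+sys.argv[2],o)
print("handle",W(F,(57,0,95)),"squeeze",W(R,(0,9.5,123)))
E
python3 run1.py pics/top0.png ov0.png
```

```text
fixture [ 5.427467e+02 -1.290332e+02 -2.746000e-01] 0.012758801017376215Traceback (most recent call last):
  File "run1.py", line 5, in <module>
    R,f=fit("top",t,(228,210,290,270),(-50,50,-65,65),12,(500,207,-.222)); print("reader",R.round(4),f)
        ~~~^^^^^^^^^^^^^^^^^^^^^^^^^^^^^^^^^^^^^^^^^^^^^^^^^^^^^^^^^^^^^^
  File "fit.py", line 26, in fit
    r=minimize(cost,[p0[0],p0[1],p0[2]*100+da],method='Nelder-Mead',options=dict(initial_simplex=np.array([[p0[0]+a,p0[1]+b,p0[2]*100+da+c] for a,b,c in((0,0,0),(8,0,0),(0,8,0),(0,0,6))]),xatol=.02,fatol=1e-5))
    res = _minimize_neldermead(fun, x0, args, callback, bounds=bounds,
                               **options)
    fxcc = func(xcc)
    fx = function(np.copy(x), *(wrapper_args + args))
  File "fit.py", line 20, in cost
    U=(proj(n,p,ext,(0,h))-[roi[0],roi[1]]+.5)*8-.5
       ~~~~^^^^^^^^^^^^^^^
  File "fit.py", line 12, in proj
    out.append(px(n,[x+X*np.cos(a)-Y*np.sin(a),y+X*np.sin(a)+Y*np.cos(a),z]))
               ~~^^^^^^^^^^^^^^^^^^^^^^^^^^^^^^^^^^^^^^^^^^^^^^^^^^^^^^^^^^^
  File "h.py", line 11, in px
    c=viewer.get_calibration(n); q=c['T'][:3,:3].T@(np.array(p)-c['T'][:3,3]); return c['fx']*q[0]/q[2]+c['cx'],c['fy']*q[1]/q[2]+c['cy']
ValueError: time passes only in moves, steps and waits
```

Too many calibration calls without time passing, so I'll cache the calibration.

```bash
python3 - <<'E'
s=open('h.py').read()
s=s.replace("from cell import viewer\n","""import pickle,os
def _load():
    from cell import viewer
    pickle.dump({n:viewer.get_calibration(n) for n in("scene","top")},open("cal.pkl","wb"))
if not os.path.exists("cal.pkl"): _load()
CAL=pickle.load(open("cal.pkl","rb"))
""").replace("viewer.get_calibration(n);","CAL[n];")
open('h.py','w').write(s)
E
sed -i 's/cell import viewer$/cell import viewer/' h.py; python3 run1.py pics/top0.png ov0.png
```

```text
fixture [ 5.427467e+02 -1.290332e+02 -2.746000e-01] 0.012758801017376215
reader [ 5.000469e+02  2.089091e+02 -2.402000e-01] 0.016193208105857313
handle [np.float64(597.6105533355835), np.float64(-144.4915582235253), 95] squeeze [np.float64(502.30721571902586), np.float64(218.1362415078849), 123]
```

```bash
cat h.py | head; ls pics
```

```text
import numpy as np, cv2
import pickle,os
def _load():
    from cell import viewer
    pickle.dump({n:viewer.get_calibration(n) for n in("scene","top")},open("cal.pkl","wb"))
if not os.path.exists("cal.pkl"): _load()
CAL=pickle.load(open("cal.pkl","rb"))
def cloud(n,d):
    c=CAL[n]; v,u=np.mgrid[0:400,0:640]
    P=np.stack([(u-c['cx'])/c['fx']*d,(v-c['cy'])/c['fy']*d,d],-1)
ov0.png
scene0.npy
scene0.png
sz.png
top0.npy
top0.png
tz.png
```

View pics/ov0.png

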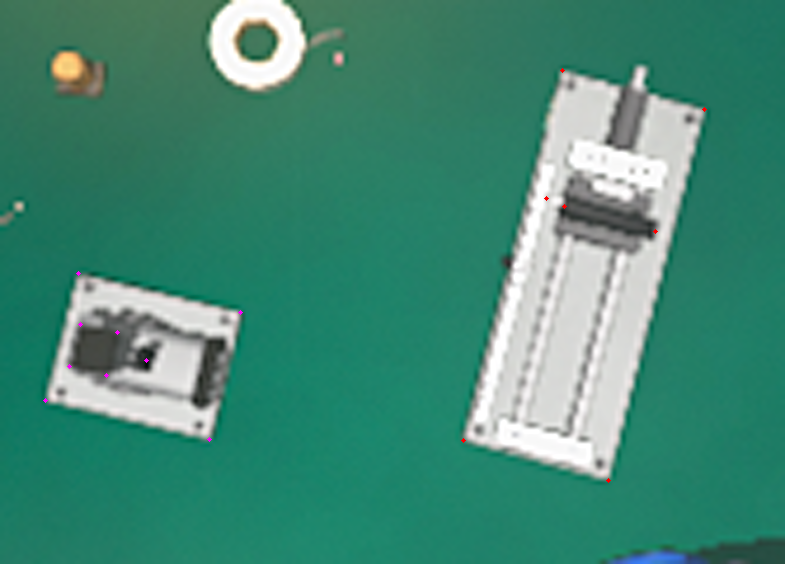

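The overlay fits: the base corners, grip top (95,350) and handle bar ends (563,206) and (655,231) all land on their features. The clip's black screw is at about (507,262). I'll turn to the reader's yaw and go toward it on an arc.

```bash
cat > go.py <<'E'
import sys,numpy as np
from cell import env
from scipy.spatial.transform import Rotation as R
s=env.state(); M=R.from_euler('xyz',s['tcp_rot']).as_matrix()
tx,ty,tz,yaw=[float(a) for a in sys.argv[1:5]]
print("t",round(s['t'],2),"pos",s['eef_pos'].round(1),"rot",s['tcp_rot'].round(4),"F",s['ft_force'].round(1),"open",round(s['opening'],3),"j",s['joints'].round(2))
dy=(s['tcp_rot'][2]-yaw+np.pi)%(2*np.pi)-np.pi
print("turn",round(dy,4)," shift cm now-axes",(M.T@(np.array([tx,ty,tz])-s['eef_pos'])/10).round(3))
M2=M@R.from_euler('z',dy).as_matrix()
print("after-turn axes",(M2.T@(np.array([tx,ty,tz])-s['eef_pos'])/10).round(3))
E
python3 -m inch '{"hand":[1,1,1,1,1,1,1,1,1,1,1,1,1],"turn":[0.119,0.119,0.119,0.119,0,0,0,0,0,0,0,0,0],"delta_pos":[[0,0,0],[0,0,0],[0,0,0],[0,0,0],[2.93,-3.67,0],[2.93,-3.67,0],[2.93,-3.67,0],[2.93,-3.67,0],[2.93,-3.67,0],[2.93,-3.67,0],[2.93,-3.67,0],[2.93,-3.67,0],[2.93,-3.67,0]]}'
python3 go.py 502.3 218.1 292 -0.2402
```

```text
t: 1.4
eef_pos: [481.7, -348.6, 292.1]
tcp_rot: [-3.142, 0.0, -0.241]
ft_force: [0.5, -1.0, 0.2]
opening: 0.998
t 1.4 pos [ 481.7 -348.6  292.1] rot [-3.1415e+00  3.0000e-04 -2.4120e-01] F [ 0.5 -1.   0.2] open 0.998 j [-0.74  0.45  1.64 -0.    1.06  1.07]
turn -0.001  shift cm now-axes [-1.1535e+01 -5.5524e+01  1.7000e-02]
after-turn axes [-1.1479e+01 -5.5536e+01  1.7000e-02]
```

```bash
python3 -m inch '{"hand":[1,1,1,1,1,1,1,1,1,1,1,1,1],"turn":[0,0,0,0,0,0,0,0,0,0,0,0,0],"delta_pos":[[-0.96,-4.628,0],[-0.96,-4.628,0],[-0.96,-4.628,0],[-0.96,-4.628,0],[-0.96,-4.628,0],[-0.96,-4.628,0],[-0.96,-4.628,0],[-0.96,-4.628,0],[-0.96,-4.628,0],[-0.96,-4.628,0],[-0.96,-4.628,0],[-0.96,-4.628,0],[0,0,0]]}'
python3 go.py 502.3 218.1 182 -0.2402
python3 - <<'E'
from h import *
from cell import viewer
p,d=viewer.read_camera("top");cv2.imwrite("pics/top1.png",p)
s,d=viewer.read_camera("scene");cv2.imwrite("pics/scene1.png",s)
cv2.imwrite("pics/z1.png",np.hstack([cv2.resize(p[170:280,315:395],None,fx=5,fy=5,interpolation=cv2.INTER_CUBIC),cv2.resize(s[180:290,340:420],None,fx=5,fy=5,interpolation=cv2.INTER_CUBIC)]))
E
```

```text
t: 2.7
eef_pos: [500.7, 221.1, 291.8]
tcp_rot: [-3.141, 0.0, -0.237]
ft_force: [-0.6, -0.7, -0.1]
opening: 0.998
t 2.7 pos [500.7 221.1 291.8] rot [-3.1411e+00  3.0000e-04 -2.3660e-01] F [-0.6 -0.7 -0.1] open 0.998 j [0.29 0.38 1.75 0.   1.01 2.1 ]
turn 0.0036  shift cm now-axes [ 0.227  0.259 10.978]
after-turn axes [ 0.228  0.258 10.978]
```

View pics/z1.png

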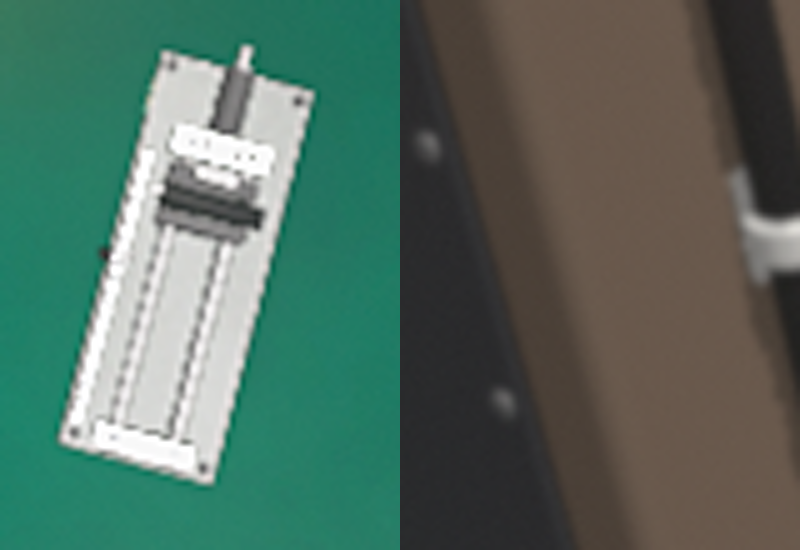

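View pics/scene1.png

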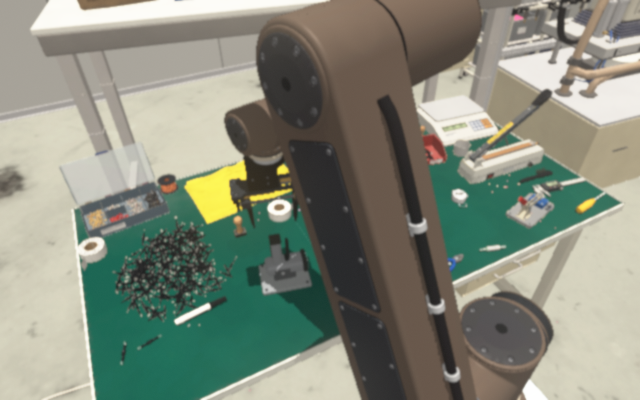

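The gripper is above the reader. The fixture's clip screw shows at top px (336,220.5). I'll descend over the grip.

```bash
python3 -m inch '{"hand":[1,1,1,1,1],"turn":[0.004,0,0,0,0],"delta_pos":[[0.22,0.25,2],[0,0,2],[0,0,1],[0,0,0],[0,0,0]]}'
python3 go.py 502.3 218.1 182 -0.2402
python3 - <<'E'
from h import *
from cell import viewer
p,d=viewer.read_camera("top")
s,d=viewer.read_camera("scene")
cv2.imwrite("pics/z2.png",np.hstack([cv2.resize(p[200:290,220:300],None,fx=5,fy=5,interpolation=cv2.INTER_CUBIC),cv2.resize(s[210:300,240:320],None,fx=5,fy=5,interpolation=cv2.INTER_CUBIC)]))
E
```

```text
t: 3.3
eef_pos: [503.0, 213.2, 242.7]
tcp_rot: [-3.142, -0.0, -0.246]
ft_force: [-0.2, 0.6, 0.6]
opening: 1.0
t 3.3 pos [503.  213.2 242.7] rot [-3.1415e+00 -3.0000e-04 -2.4610e-01] F [-0.2  0.6  0.6] open 1.0 j [ 0.28  0.44  1.81 -0.    0.89  2.1 ]
turn -0.0059  shift cm now-axes [-0.193 -0.455  6.069]
after-turn axes [-0.19  -0.456  6.069]
```

View pics/z2.png

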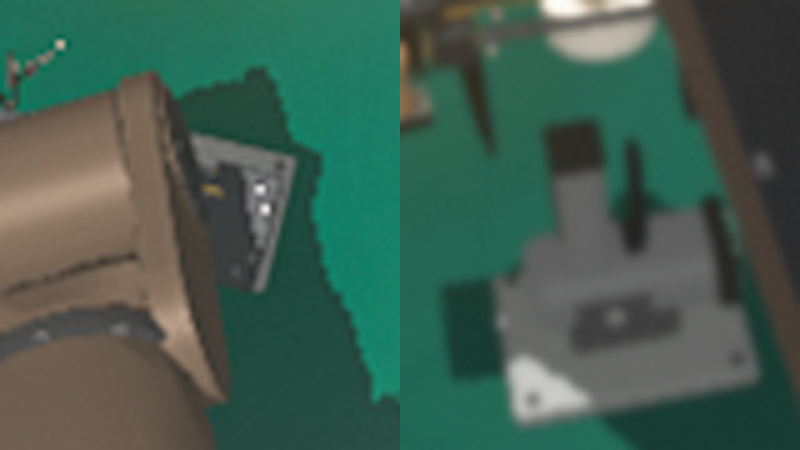

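The first reading was taken before the arm settled, so my correction overshot. I'll take the corrected offset now and go down in stages.

```bash
python3 -m inch '{"hand":[1,1,1,1,1,1],"turn":[-0.006,0,0,0,0,0],"delta_pos":[[-0.19,-0.46,0],[0,0,0],[0,0,1],[0,0,0.5],[0,0,0],[0,0,0]]}'
python3 go.py 502.3 218.1 182 -0.2402
python3 - <<'E'
from h import *
from cell import viewer
s,d=viewer.read_camera("scene")
cv2.imwrite("pics/z3.png",cv2.resize(s[180:300,230:330],None,fx=5,fy=5,interpolation=cv2.INTER_CUBIC))
E
```

```text
t: 4.0
eef_pos: [502.0, 218.6, 226.9]
tcp_rot: [3.141, 0.001, -0.239]
ft_force: [-0.2, -1.2, 0.7]
opening: 1.001
t 4.0 pos [502.  218.6 226.9] rot [ 3.1412e+00  5.0000e-04 -2.3920e-01] F [-0.2 -1.2  0.7] open 1.001 j [ 0.29  0.46  1.82 -0.    0.86  2.1 ]
turn 0.001  shift cm now-axes [0.047 0.043 4.489]
after-turn axes [0.047 0.043 4.489]
```

View pics/z3.png

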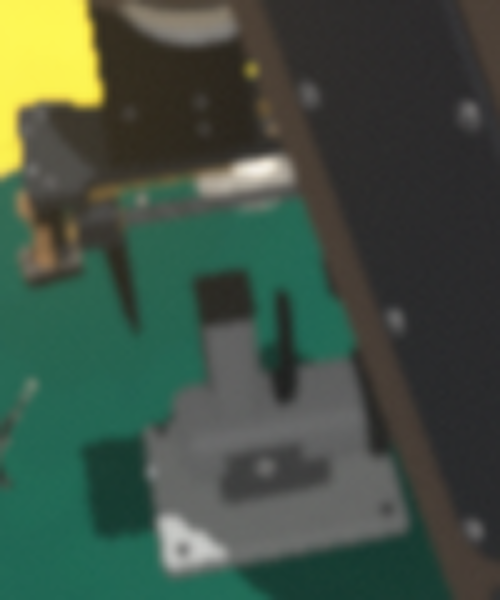

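```bash
python3 -m inch '{"hand":[1,1,1,1,1,1],"turn":[0,0,0,0,0,0],"delta_pos":[[0,0,1.5],[0,0,1.5],[0,0,1],[0,0,0.5],[0,0,0],[0,0,0]]}'
python3 go.py 502.3 218.1 182 -0.2402
python3 - <<'E'
from h import *
from cell import viewer
s,d=viewer.read_camera("scene")
cv2.imwrite("pics/z4.png",cv2.resize(s[180:300,230:330],None,fx=5,fy=5,interpolation=cv2.INTER_CUBIC))
E
```

```text
t: 4.65
eef_pos: [502.2, 218.7, 182.6]
tcp_rot: [-3.141, -0.001, -0.239]
ft_force: [-0.5, 0.3, 0.2]
opening: 1.0
t 4.65 pos [502.2 218.7 182.6] rot [-3.1414e+00 -5.0000e-04 -2.3920e-01] F [-0.5  0.3  0.2] open 1.0 j [ 0.29  0.52  1.86 -0.    0.76  2.1 ]
turn 0.001  shift cm now-axes [0.025 0.059 0.059]
after-turn axes [0.025 0.059 0.059]
```

View pics/z4.png

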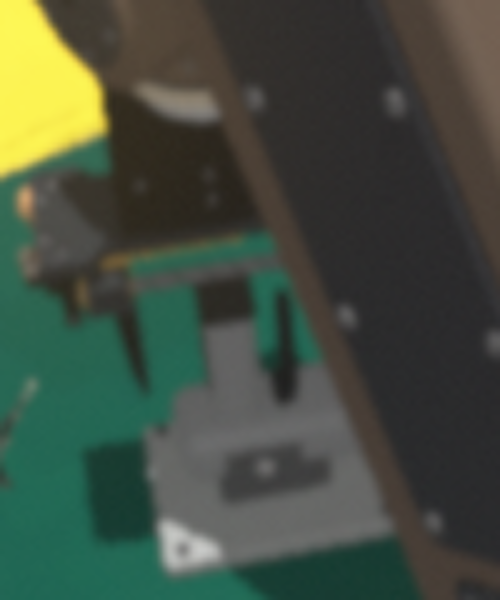

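The finger stands clear beside the grip. I'll close in two steps and watch the force.

```bash
python3 -m inch '{"hand":[0.53,0.53,0.53,0.53,0.53,0.53],"turn":[0,0,0,0,0,0],"delta_pos":[[0.02,0.05,0.05],[0,0,0],[0,0,0],[0,0,0],[0,0,0],[0,0,0]]}'
python3 -m inch '{"hand":[0.45,0.42,0.4,0.4],"turn":[0,0,0,0],"delta_pos":[[0,0,0],[0,0,0],[0,0,0],[0,0,0]]}'
```

```text
t: 5.3
eef_pos: [502.0, 217.8, 181.8]
tcp_rot: [3.141, 0.0, -0.239]
ft_force: [-1.8, -7.7, 7.3]
opening: 0.561
t: 5.7
eef_pos: [501.7, 216.4, 182.5]
tcp_rot: [3.138, 0.001, -0.238]
ft_force: [-2.9, -16.1, 13.7]
opening: 0.417
```

```bash
python3 - <<'E'
from h import *
from cell import viewer,env
s,d=viewer.read_camera("scene")
cv2.imwrite("pics/z5.png",cv2.resize(s[180:300,230:330],None,fx=5,fy=5,interpolation=cv2.INTER_CUBIC))
t=env.state();print(t['ft_force'],t['moment'],t['opening'],t['eef_pos'])
E
```

```text
[ -4.09793895 -15.88251374  14.38266493] [-3.58290893  0.83825992 -0.05560399] 0.4140825815393578 [501.64274282 216.43067191 182.44016558]
```

View pics/z5.png

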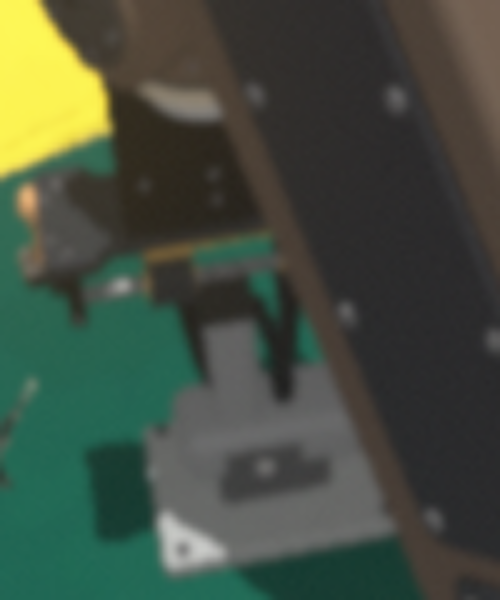

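The trigger (around (270,340)) has tilted toward the grip, and the front finger stands at x≈285. The force pattern fits: the front finger loads the trigger first. I'll squeeze fully and hold.

```bash
python3 -m inch '{"hand":[0.3,0.2,0,0,0],"turn":[0,0,0,0,0],"delta_pos":[[0,0,0],[0,0,0],[0,0,0],[0,0,0],[0,0,0]]}'; python3 - <<'E'
from h import *
from cell import viewer,env
s,d=viewer.read_camera("scene")
cv2.imwrite("pics/z6.png",cv2.resize(s[180:300,230:330],None,fx=5,fy=5,interpolation=cv2.INTER_CUBIC))
t=env.state();print(t['ft_force'],t['moment'],t['opening'],t['eef_pos'])
E
```

```text
t: 6.25
eef_pos: [501.6, 216.4, 182.4]
tcp_rot: [3.138, 0.001, -0.238]
ft_force: [-4.3, -15.1, 14.4]
opening: 0.413
[ -3.29382563 -14.88087516  14.20453239] [-3.56929674  0.87429118  0.04617764] 0.41724031500840875 [501.64987407 216.41070136 182.43279668]
```

View pics/z6.png

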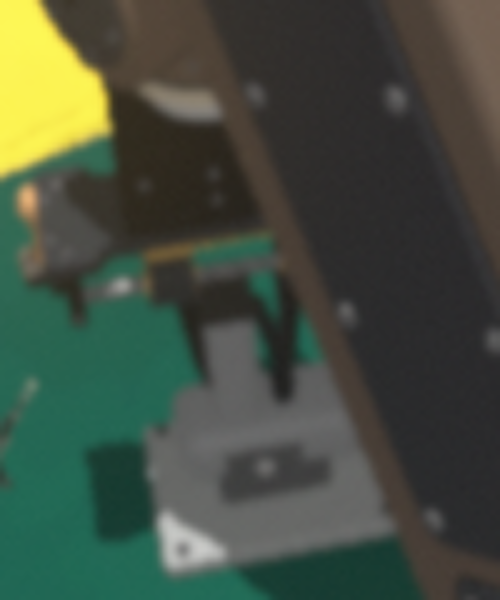

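```bash
python3 -m inch '{"hand":[0,0,0,0,0,0],"turn":[0,0,0,0,0,0],"delta_pos":[[0,0.15,0],[0,0,0],[0,0,0],[0,0,0],[0,0,0],[0,0,0]]}'
```

```text
t: 6.9
eef_pos: [501.6, 216.2, 182.4]
tcp_rot: [3.14, -0.0, -0.238]
ft_force: [-2.5, -5.0, 11.1]
opening: 0.418
```

With the centring force relieved, the opening is still 0.418 (39.7 mm), so the trigger is on its stop. I'll release it and rise.

```bash
python3 -m inch '{"hand":[0.6,0.8,1,1,1,1,1],"turn":[0,0,0,0,0,0,0],"delta_pos":[[0,0,0],[0,0,0],[0,0,0],[0,0,0],[0,0,0],[0,0,0],[0,0,0]]}'
python3 - <<'E'
from h import *
from cell import viewer,env
s,d=viewer.read_camera("scene")
cv2.imwrite("pics/z7.png",cv2.resize(s[180:300,230:330],None,fx=5,fy=5,interpolation=cv2.INTER_CUBIC))
E
```

```text
t: 7.6
eef_pos: [501.8, 216.7, 181.7]
tcp_rot: [-3.142, -0.0, -0.239]
ft_force: [0.7, 0.1, 0.3]
opening: 0.95
```

View pics/z7.png

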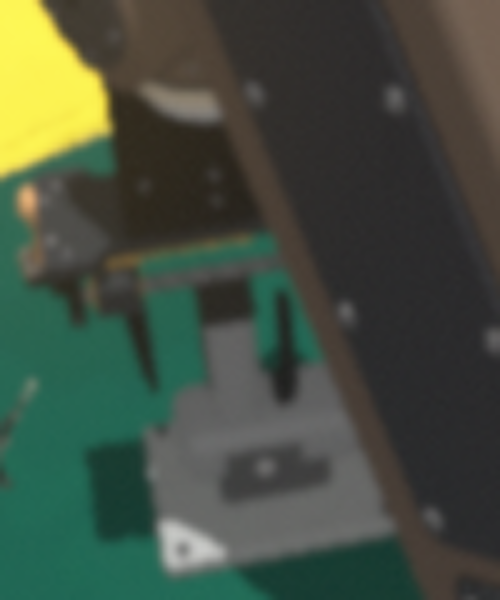

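The trigger is upright again at x≈285. Now I'll locate the clip along the rail from the unoccluded top pictures, unwarped into fixture axes.

```bash
cat > rail.py <<'E'
from h import *
import sys
F=np.load("fit.npz")['F']
def W(q):
    a=F[2];return [F[0]+q[0]*np.cos(a)-q[1]*np.sin(a),F[1]+q[0]*np.sin(a)+q[1]*np.cos(a),q[2]]
def unwarp(n,img,z,x0,x1,y0,y1,s=4):
    # homography from fixture plane z -> image
    q=[(x0,y1),(x1,y1),(x1,y0),(x0,y0)]
    src=np.float32([px(n,W((a,b,z))) for a,b in q]); w,h=int((x1-x0)*s),int((y1-y0)*s)
    dst=np.float32([(0,0),(w,0),(w,h),(0,h)])-.5
    return cv2.warpPerspective(img,cv2.getPerspectiveTransform(src,dst),(w,h),flags=cv2.INTER_CUBIC)
E
python3 - <<'E'
from rail import *
t=(cv2.imread("pics/top0.png").astype(float)+cv2.imread("pics/top1.png"))/2
t=t.astype(np.uint8)
u=unwarp("top",t,30,-60,100,0,75,5); 
for i in range(-60,101,10): cv2.line(u,((i+60)*5,0),((i+60)*5,10 if i else 25),(0,0,255),1)
s=cv2.imread("pics/scene0.png"); v=unwarp("scene",s,30,-60,100,20,75,5)
for i in range(-60,101,10): cv2.line(v,((i+60)*5,0),((i+60)*5,10 if i else 25),(0,0,255),1)
cv2.imwrite("pics/u.png",np.vstack([u[:300],v[:275]]))
g=unwarp("top",t,25,-60,100,56,64,1).astype(int)
for i in range(8): print(g[i,40:110].sum(-1)//3)
E
```

```text
[73 77 80 81 82 83 82 81 80 76 73 71 69 69 71 74 78 81 83 84 84 82 81 79
 77 75 74 72 70 66 63 61 61 61 62 64 68 70 73 76 76 75 75 77 79 81 82 83
 82 80 79 76 73 72 71 70 72 74 77 80 81 82 81 80 79 77 74 72 71 71]
[76 82 85 87 85 82 78 75 72 70 66 66 67 69 74 79 84 87 86 85 81 78 76 74
 73 71 70 69 66 62 58 55 55 54 54 56 59 63 67 72 75 77 80 83 85 85 84 80
 77 75 73 70 69 68 69 72 75 81 84 85 84 82 78 75 72 71 69 68 69 72]
[88 94 97 94 90 84 77 73 72 72 72 73 78 82 87 91 95 94 92 88 83 77 75 75
 74 71 69 64 57 51 47 48 49 50 50 53 57 64 71 78 85 91 94 96 96 93 87 81
 76 74 74 74 75 77 81 87 92 96 96 96 91 87 79 74 73 74 76 77 81 85]
[108 112 111 106 100  92  85  84  85  87  90  93  97 101 107 109 109 106
 101  95  91  87  84  82  81  74  65  57  46  39  39  44  51  54  56  62
  67  74  83  95 104 109 115 115 111 104  98  89  84  83  88  90  93 100
 105 110 113 117 115 109 102  97  91  85  86  91  93  96 103 107]
[127 130 129 122 114 109 103 100 102 108 111 115 123 127 127 127 127 121
 112 108 103  99  94  94  89  80  69  58  48  43  49  58  67  73  74  76
  79  89 100 113 124 133 13
[... 266 characters left out ...]
 118 136 150 156 157 155 144 134 126 122 119 119 127 134 141 149
 158 160 157 154 147 138 128 124 122 122 125 134 141 146 152 158]
[160 153 146 135 131 132 136 142 149 161 168 172 176 172 164 151 141 129
 119 118 123 129 131 134 132 126 120 118 121 126 134 135 132 126 122 121
 123 133 147 161 172 175 171 162 152 140 135 134 139 144 152 161 172 177
 177 173 161 152 145 138 133 132 135 144 152 161 170 179 180 179]
[165 157 148 143 142 148 158 172 182 190 198 198 193 186 172 156 142 135
 129 132 144 160 165 165 160 157 151 156 173 184 186 183 179 165 157 154
 160 163 171 184 189 185 178 167 156 147 146 154 164 173 186 193 196 194
 187 174 159 146 141 140 141 149 158 169 180 193 200 202 198 192]
```

View pics/u.png

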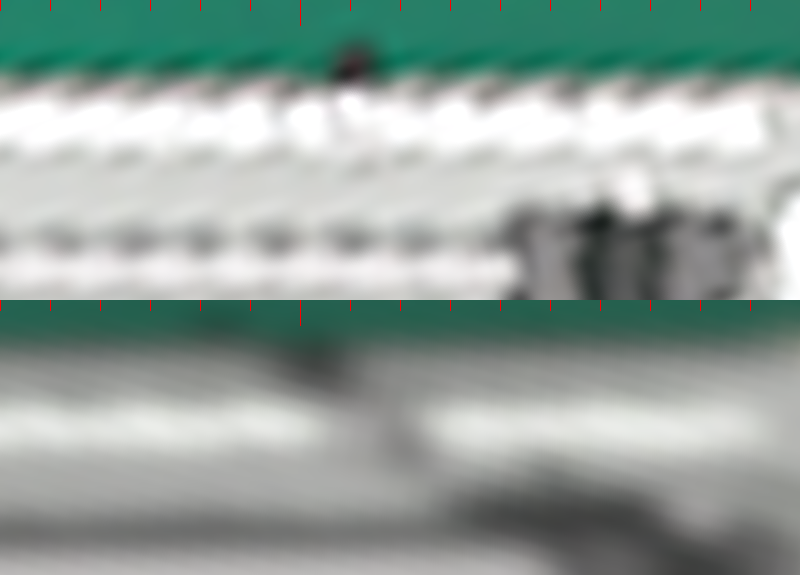

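```bash
python3 - <<'E'
from rail import *
a=F[2];Rf=np.array([[np.cos(a),np.sin(a)],[-np.sin(a),np.cos(a)]])
def ray(n,u,v):
    c=CAL[n]; return c['T'][:3,3],c['T'][:3,:3]@np.array([(u-c['cx'])/c['fx'],(v-c['cy'])/c['fy'],1])
def dark(n,img,roi):
    x0,y0,x1,y1=roi; g=img[y0:y1,x0:x1].astype(float)
    print(n,g[...,1].astype(int))
t=cv2.imread("pics/top0.png");s=cv2.imread("pics/scene0.png");t1=cv2.imread("pics/top1.png")
dark("top",t,(330,215,344,226)); print(t1[215:226,330:344,1]); dark("scene",s,(352,215,372,230))
for q in((-130,58,14),(170,58,14),(170,-58,14),(57,-35,95),(57,35,95)): print(q,np.round(px("scene",W(q)),1))
for z in(20,25,30,35):
  for xc in(5,10,15): print(z,xc,np.round(px("top",W((xc,58,z))),1),np.round(px("scene",W((xc,58,z))),1))
E
```

```text
top [[128 128 128 129 129 127 123 110 173 241 255 253 203 216]
 [128 128 128 128 128 129 124 116 167 255 254 252 210 215]
 [129 129 128 128 129 129 120 149 165 236 252 240 212 215]
 [128 127 129 128 129 130 117 168 212 251 251 208 214 216]
 [128 127 128 130 117  94  85 143 236 255 250 198 215 217]
 [128 128 129 131 106  62  62 172 244 245 231 210 214 217]
 [129 128 127 129 116  79  62 242 255 236 225 193 215 218]
 [129 127 126 128 126 108 121 210 227 223 228 201 215 220]
 [128 128 127 127 127 116 153 253 255 245 219 213 215 219]
 [129 127 127 126 124 134 140 255 255 243 209 212 214 218]
 [127 125 126 126 109 152 180 221 238 208 211 213 215 218]]
[[127 125 126 126 126 125 122 108 170 239 255 253 198 214]
 [126 126 125 127 126 125 121 115 164 255 255 252 208 214]
 [126 127 126 126 126 126 118 147 162 234 252 238 210 213]
 [127 125 126 127 127 127 116 164 209 250 251 206 212 214]
 [125 126 127 127 115  90  84 141 234 255 249 195 214 215]
 [126 127 126 129 105  61  60 168 242 243 228 206 211 215]
 [127 126 126 128 113  77  61 239 255 235 222 189 212 216]
 [126 126 125 126 123 105 118 207
[... 1328 characters left out ...]
  97  97  96  94  89  85  92 114 139 151 169 209 230 223 193
  175 171]
 [ 98  98  98  98  97  96  96  95  92  93 106 132 149 163 202 233 230 202
  179 172]]
(-130, 58, 14) [374. 258.]
(170, 58, 14) [348.3 191.9]
(170, -58, 14) [381.9 187.3]
(57, -35, 95) [387.7 190.2]
(57, 35, 95) [365.5 193.3]
20 5 [335.8 222.2] [361.5 224. ]
20 10 [336.2 220.9] [361.  222.9]
20 15 [336.6 219.6] [360.6 221.8]
25 5 [335.9 222.2] [361.6 222.8]
25 10 [336.3 220.8] [361.1 221.7]
25 15 [336.6 219.5] [360.7 220.6]
30 5 [336.  222.1] [361.6 221.6]
30 10 [336.4 220.8] [361.2 220.5]
30 15 [336.7 219.4] [360.8 219.4]
35 5 [336.1 222. ] [361.7 220.4]
35 10 [336.5 220.7] [361.3 219.3]
35 15 [336.8 219.4] [360.8 218.2]
```

Screw and clip read x≈10 to 11 along the fixture, so about 54.5 mm of travel. Now I'll rise, turn to the handle's yaw, and ask the networks for the clip too.

```bash
python3 -m inch '{"hand":[1,1,1,1,1,1,1,1,1,1,1,1,1,1,1,1,1,1],"turn":[0,0,0,0,0,-0.14,-0.14,-0.14,-0.14,-0.14,-0.14,-0.14,-0.14,-0.14,-0.14,-0.136,0,0],"delta_pos":[[0,0,-1],[0,0,-2.5],[0,0,-3],[0,0,-3],[0,0,-1.5],[0,0,0],[0,0,0],[0,0,0],[0,0,0],[0,0,0],[0,0,0],[0,0,0],[0,0,0],[0,0,0],[0,0,0],[0,0,0],[0,0,0],[0,0,0]]}'
python3 go.py 597.6 -144.5 292 1.2962
python3 - <<'E'
from h import *
from cell import viewer,search_frame
p,d=viewer.read_camera("top");cv2.imwrite("pics/top2.png",p);np.save("pics/top2.npy",d)
for l in("index_clip","pointer","pull_handle"): print(l,search_frame("top",l)[:2])
E
```

```text
t: 9.45
eef_pos: [501.7, 216.7, 292.2]
tcp_rot: [3.141, -0.0, 1.293]
ft_force: [0.3, 0.7, 0.7]
opening: 1.0
t 9.45 pos [501.7 216.7 292.2] rot [ 3.1412e+00 -2.0000e-04  1.2928e+00] F [0.3 0.7 0.7] open 1.0 j [ 0.29  0.38  1.75 -0.    1.01  0.56]
turn -0.0034  shift cm now-axes [-3.2097e+01  1.9136e+01  2.0000e-02]
after-turn axes [-3.2162e+01  1.9025e+01  2.0000e-02]
index_clip []
pointer []
pull_handle [{'centre': [360.3, 206.4], 'p': 0.82}]
```

```bash
python3 -m inch '{"hand":[1,1,1,1,1,1,1,1,1,1,1,1],"turn":[-0.003,0,0,0,0,0,0,0,0,0,0,0],"delta_pos":[[-3.573,2.114,0],[-3.573,2.114,0],[-3.573,2.114,0],[-3.573,2.114,0],[-3.573,2.114,0],[-3.573,2.114,0],[-3.573,2.114,0],[-3.573,2.114,0],[-3.573,2.114,0],[0,0,0],[0,0,0],[0,0,0]]}'
python3 go.py 597.6 -144.5 154 1.2962
python3 - <<'E'
from h import *
from cell import viewer
p,d=viewer.read_camera("top");s,_=viewer.read_camera("scene")
cv2.imwrite("pics/s3.png",s)
cv2.imwrite("pics/z8.png",np.hstack([cv2.resize(p[170:280,300:380],None,fx=5,fy=5,interpolation=cv2.INTER_CUBIC),cv2.resize(s[160:270,320:400],None,fx=5,fy=5,interpolation=cv2.INTER_CUBIC)]))
E
```

```text
t: 10.85
eef_pos: [598.6, -143.4, 291.7]
tcp_rot: [-3.141, -0.0, 1.3]
ft_force: [0.1, 0.3, -1.0]
opening: 1.003
t 10.85 pos [ 598.6 -143.4  291.7] rot [-3.1411e+00 -1.0000e-04  1.2996e+00] F [ 0.1  0.3 -1. ] open 1.003 j [-0.34  0.48  1.58  0.    1.08 -0.07]
turn 0.0034  shift cm now-axes [-0.138 -0.059 13.767]
after-turn axes [-0.138 -0.059 13.767]
```

View pics/z8.png

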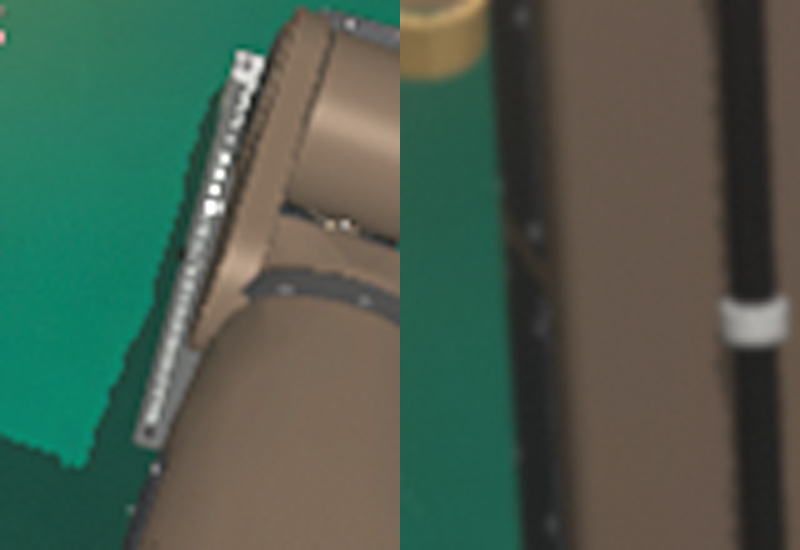

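The scene view is blocked. The top view shows the rail (px ≈ 340,220) just beside the wrist. I'll descend onto the handle.

```bash
python3 -m inch '{"hand":[1,1,1,1,1,1,1,1],"turn":[0.002,0,0,0,0,0,0,0],"delta_pos":[[-0.08,-0.04,2],[0,0,3],[0,0,3],[0,0,2],[0,0,0.5],[0,0,0],[0,0,0],[0,0,0]]}'
python3 go.py 597.6 -144.5 154 1.2962
python3 - <<'E'
from h import *
from cell import viewer
p,d=viewer.read_camera("top");cv2.imwrite("pics/top3.png",p)
cv2.imwrite("pics/z9.png",cv2.resize(p[170:280,300:400],None,fx=5,fy=5,interpolation=cv2.INTER_CUBIC))
E
```

```text
t: 11.75
eef_pos: [598.6, -144.7, 188.0]
tcp_rot: [3.14, 0.0, 1.298]
ft_force: [-1.0, 0.8, 0.3]
opening: 0.999
t 11.75 pos [ 598.6 -144.7  188. ] rot [3.1396e+00 2.0000e-04 1.2981e+00] F [-1.   0.8  0.3] open 0.999 j [-0.34  0.59  1.69 -0.    0.86 -0.07]
turn 0.0019  shift cm now-axes [-0.005 -0.11   3.402]
after-turn axes [-0.005 -0.11   3.402]
```

View pics/z9.png

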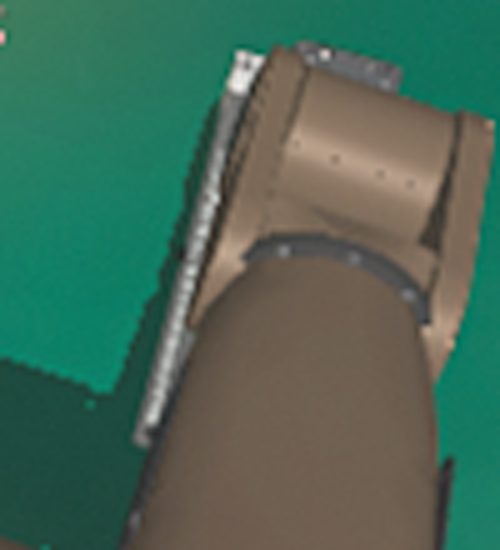

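```bash
python3 -m inch '{"hand":[1,1,1,1,1],"turn":[0,0,0,0,0],"delta_pos":[[0,-0.08,1.5],[0,0,1.5],[0,0,0.4],[0,0,0],[0,0,0]]}'
python3 go.py 597.6 -144.5 154 1.2962
python3 -m inch '{"hand":[0.5,0.4,0.25,0.25,0.25,0.25,0.25,0.25],"turn":[0,0,0,0,0,0,0,0],"delta_pos":[[0,0,0],[0,0,0],[0,0,0],[0,0,0],[0,0,0],[0,0,0],[0,0,0],[0,0,0]]}'
```

```text
t: 12.3
eef_pos: [597.8, -144.7, 153.5]
tcp_rot: [3.141, 0.0, 1.298]
ft_force: [-0.0, -0.1, -1.0]
opening: 1.002
t 12.3 pos [ 597.8 -144.7  153.5] rot [3.1405e+00 1.0000e-04 1.2978e+00] F [-0.  -0.1 -1. ] open 1.002 j [-0.34  0.64  1.71 -0.    0.79 -0.07]
turn 0.0016  shift cm now-axes [ 0.015 -0.021 -0.048]
after-turn axes [ 0.015 -0.022 -0.048]
t: 13.1
eef_pos: [597.5, -144.6, 152.7]
tcp_rot: [-3.142, 0.0, 1.298]
ft_force: [-0.7, 0.2, -0.7]
opening: 0.383
```

```bash
python3 -m inch '{"hand":[0.2,0.2,0.15,0.1,0,0,0,0],"turn":[0,0,0,0,0,0,0,0],"delta_pos":[[0,0,0],[0,0,0],[0,0,0],[0,0,0],[0,0,0],[0,0,0],[0,0,0],[0,0,0]]}'; python3 go.py 597.6 -144.5 154 1.2962
```

```text
t: 13.9
eef_pos: [597.5, -144.6, 152.7]
tcp_rot: [3.141, 0.0, 1.298]
ft_force: [4.0, -0.8, -2.7]
opening: 0.16
t 13.9 pos [ 597.5 -144.6  152.7] rot [3.1413e+00 1.0000e-04 1.2978e+00] F [ 4.  -0.8 -2.7] open 0.16 j [-0.34  0.64  1.71 -0.    0.79 -0.07]
turn 0.0016  shift cm now-axes [ 0.012  0.004 -0.126]
after-turn axes [ 0.012  0.004 -0.126]
```

The bar is gripped (opening 0.16, about 15 mm), and +4 N along +x is the spring preload. I'll find the jaw's zero by nudging toward +x until it seats on its stop.

```bash
python3 -m inch '{"hand":[0,0,0],"turn":[0,0,0],"delta_pos":[[0,0.1,0],[0,0,0],[0,0,0]]}'; python3 -m inch '{"hand":[0,0,0],"turn":[0,0,0],"delta_pos":[[0,0.1,0],[0,0,0],[0,0,0]]}'; python3 - <<'E'
from cell import env
s=env.state();print(s['eef_pos'],s['ft_force'])
E
```

```text
t: 14.2
eef_pos: [598.5, -144.9, 152.8]
tcp_rot: [3.141, 0.0, 1.298]
ft_force: [3.7, -0.9, -2.5]
opening: 0.161
t: 14.5
eef_pos: [599.4, -145.1, 152.7]
tcp_rot: [3.141, 0.0, 1.298]
ft_force: [4.3, -0.3, -2.0]
opening: 0.158
[ 599.43445926 -145.13851714  152.72550126] [ 4.28120512 -0.28163177 -2.01533742]
```

```bash
for i in 1 2; do python3 -m inch '{"hand":[0,0,0],"turn":[0,0,0],"delta_pos":[[0,0.1,0],[0,0,0],[0,0,0]]}'; done; python3 - <<'E'
from cell import env
s=env.state();print(s['eef_pos'],s['ft_force'])
E
```

```text
t: 14.8
eef_pos: [600.1, -145.3, 152.7]
tcp_rot: [-3.141, 0.0, 1.298]
ft_force: [0.4, -0.9, 0.3]
opening: 0.162
t: 15.1
eef_pos: [600.3, -145.4, 152.7]
tcp_rot: [-3.139, 0.0, 1.298]
ft_force: [-5.4, 0.5, 4.5]
opening: 0.162
[ 600.29273397 -145.36166979  152.70735455] [-5.37812384  0.49182774  4.52586817]
```

The stop is felt at TCP (600.0,-145.3), so that is jaw zero. Now I'll pull about 54.5 mm smoothly and look.

```bash
python3 -m inch '{"hand":[0,0,0,0,0,0,0,0,0,0,0,0,0,0,0,0],"turn":[0,0,0,0,0,0,0,0,0,0,0,0,0,0,0,0],"delta_pos":[[0,-0.3,0],[0,-0.5,0],[0,-0.5,0],[0,-0.5,0],[0,-0.5,0],[0,-0.5,0],[0,-0.5,0],[0,-0.5,0],[0,-0.5,0],[0,-0.5,0],[0,-0.4,0],[0,-0.2,0],[0,-0.1,0],[0,0,0],[0,0,0],[0,0,0]]}'; python3 go.py 547.5 -130.5 152.7 1.2962
python3 - <<'E'
from h import *
from cell import viewer,search_frame
p,d=viewer.read_camera("top");cv2.imwrite("pics/top4.png",p)
for l in("index_clip","pointer"): print(l,search_frame("top",l)[:2])
s,_=viewer.read_camera("scene");cv2.imwrite("pics/scene4.png",s)
for l in("index_clip","pointer"): print(l,search_frame("scene",l)[:2])
cv2.imwrite("pics/z10.png",np.hstack([cv2.resize(p[180:260,310:380],None,fx=6,fy=6,interpolation=cv2.INTER_CUBIC),cv2.resize(s[180:260,330:390],None,fx=6,fy=6,interpolation=cv2.INTER_CUBIC)]))
E
```

```text
t: 16.7
eef_pos: [549.4, -131.1, 152.7]
tcp_rot: [3.138, 0.0, 1.298]
ft_force: [8.3, -1.4, -6.3]
opening: 0.157
t 16.7 pos [ 549.4 -131.1  152.7] rot [3.1382e+00 1.0000e-04 1.2976e+00] F [ 8.3 -1.4 -6.3] open 0.157 j [-0.35  0.58  1.84  0.    0.71 -0.08]
turn 0.0014  shift cm now-axes [ 0.01  -0.202  0.002]
after-turn axes [ 0.01  -0.202  0.002]
index_clip []
pointer []
index_clip []
pointer []
```

View pics/z10.png

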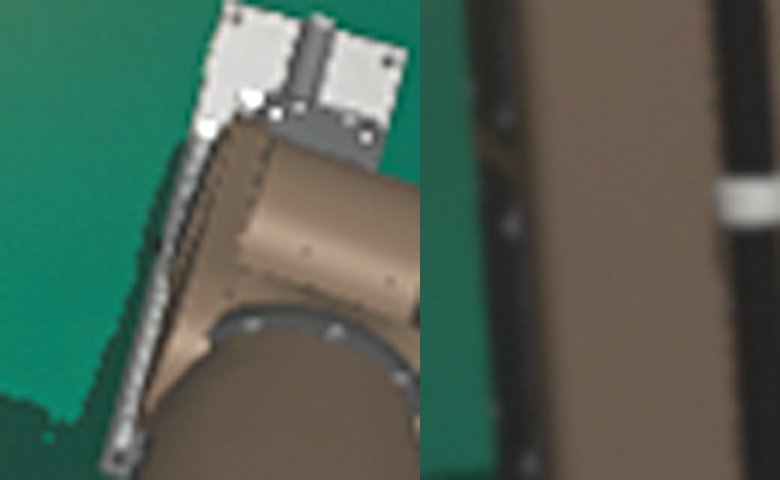

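The pointer is hidden under the wrist in the top view and the scene view is blocked. So I need the clip's x from the earlier clear pictures as precisely as possible, checked against features at known places.

```bash
python3 - <<'E'
from rail import *
a=F[2];
def fx(u,v,z):
    p=onplane("top",u,v,z)[:2]-F[:2]; return np.round([np.cos(a)*p[0]+np.sin(a)*p[1],-np.sin(a)*p[0]+np.cos(a)*p[1]],2)
for z in(20,26,32): print("screw",z,fx(335.4,220.3,z))
t=cv2.imread("pics/top0.png"); print("pointer exp px",np.round(px("top",W((65,46,41))),2))
print(t[200:214,340:352,1])
# depth evidence of clip: heights along rail
for k in (0,2):
    P=cloud("top",np.load(f"pics/top{k}.npy")); q=P[...,:2]-F[:2]
    X=np.cos(a)*q[...,0]+np.sin(a)*q[...,1];Y=-np.sin(a)*q[...,0]+np.cos(a)*q[...,1]
    m=(Y>42)&(Y<66)&(X>-6)&(X<28)&(P[...,2]>-1)
    o=np.argsort(X[m]); print(np.round(np.c_[X[m],Y[m],P[...,2][m]][o]).astype(int)[:].tolist())
t3=cv2.imread("pics/top4.png"); hi=[]
for f in("top1","top3","top4"):
    u=unwarp("top",cv2.imread(f"pics/{f}.png"),32,-30,90,40,68,6)
    for i in range(-30,91,10): cv2.line(u,((i+30)*6,0),((i+30)*6,8 if i else 20),(0,0,255),1)
    hi.append(u)
cv2.imwrite("pics/u2.png",np.vstack(hi))
E
```

```text
screw 20 [11.45 61.41]
screw 26 [11.   61.69]
screw 32 [10.55 61.97]
pointer exp px [343.74 206.79]
[[124 110 172 245 255 252 215 218 189 186 246 255]
 [123 115 167 250 254 253 214 221 218 202 161 161]
 [121 147 159 252 253 241 214 223 203 167 147 138]
 [115 166 202 255 254 209 216 226 180  91 124 119]
 [111 172 249 254 253 201 220 220 168 107 136 135]
 [121 162 255 254 249 214 223 194 121 129 137 136]
 [154 164 247 252 213 211 214 164  80 109 112 130]
 [172 224 254 252 207 237 250 215  81  67  70  93]
 [168 252 255 253 219 231 229 174  83  87  81  71]
 [139 221 251 244 214 216 166  62  66  85  88  89]
 [175 245 252 213 218 227 186  55  56  61  68  77]
 [240 255 254 208 220 220 164  95 103  64  59  56]
 [249 254 253 212 221 211 154 123 137 121 120 121]
 [254 254 243 213 221 189 121 132 143 145 143 147]]
[[-5, 61, 2], [-5, 43, 13], [-4, 55, 15], [-4, 52, 28], [-3, 48, 29], [-1, 44, 14], [-1, 58, 2], [-1, 55, 14], [0, 52, 15], [0, 49, 29], [1, 46, 30], [3, 59, 0], [3, 56, 13], [4, 50, 33], [4, 53, 14], [5, 47, 26], [6, 64, 0], [7, 42, 15], [7, 54, 22], [7, 57, 0], [8, 51, 25], [8, 48, 
[... 482 characters left out ...]
, [-4, 55, 15], [-4, 52, 27], [-3, 48, 31], [-2, 62, 1], [-1, 44, 13], [-1, 58, -1], [0, 55, 12], [0, 49, 31], [1, 52, 11], [1, 46, 27], [3, 60, 5], [3, 56, 12], [4, 50, 33], [4, 53, 9], [5, 47, 31], [7, 42, 15], [7, 57, 3], [7, 51, 27], [8, 54, 8], [8, 48, 32], [9, 44, 32], [9, 65, 1], [10, 61, 2], [10, 56, 29], [10, 52, 35], [11, 49, 34], [12, 60, 32], [12, 45, 33], [13, 54, 42], [13, 62, 2], [14, 56, 26], [14, 50, 45], [16, 46, 34], [16, 61, 25], [17, 43, 33], [17, 63, 3], [17, 57, 22], [18, 54, 31], [19, 51, 31], [20, 47, 31], [21, 64, 0], [22, 42, 13], [22, 51, 30], [23, 54, 14], [23, 57, 0], [24, 48, 24], [25, 61, 0], [26, 43, 13], [26, 58, 5], [26, 49, 36], [26, 55, 13], [27, 52, 15]]
```

View pics/u2.png

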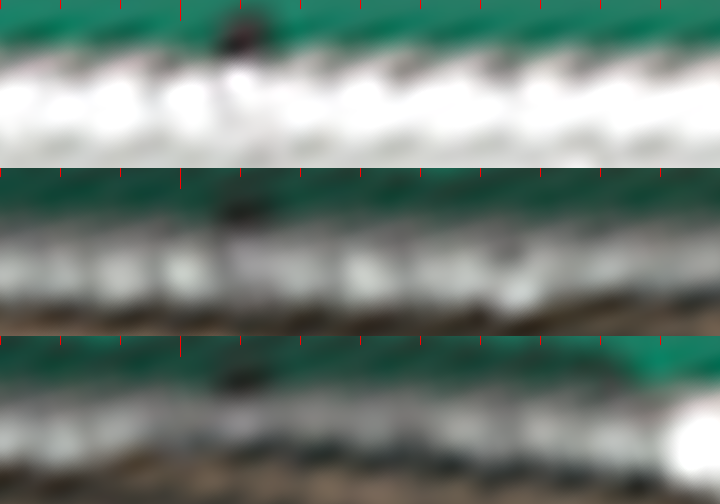

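The depth data shows the clip: cheeks span x≈9 to 18 and the fin (z 42 to 47) is at x≈13 to 14. The picture's screw reads x≈11. I'll check both against parts at known positions.

```bash
python3 - <<'E'
from rail import *
a=F[2]
for k in (0,2):
    P=cloud("top",np.load(f"pics/top{k}.npy")); q=P[...,:2]-F[:2]
    X=np.cos(a)*q[...,0]+np.sin(a)*q[...,1];Y=-np.sin(a)*q[...,0]+np.cos(a)*q[...,1];Z=P[...,2]
    m=(abs(Y)<40)&(X>30)&(X<90)&(Z>85)&(Z<110); print("bar (57, 49..65)",X[m].mean(),X[m].min(),X[m].max(),m.sum(),"y",Y[m].min(),Y[m].max())
    m=(abs(Y)<50)&(X>-150)&(X<-90)&(Z>38)&(Z<55); print("block -115",X[m].mean(),X[m].min(),X[m].max(),"y",Y[m].min(),Y[m].max(),Y[m].mean())
    m=(abs(Y)<50)&(X>92)&(X<125)&(Z>38)&(Z<55); print("block 105",X[m].mean(),X[m].min(),X[m].max(),m.sum())
    m=(Z>9)&(Z<20)&(abs(Y)<70)&(abs(X-20)<170); print("plate X",X[m].min(),X[m].max(),np.sort(X[m])[[3,8,-8,-3]].round(1),"Y",np.percentile(Y[m],[.5,99.5]))
    m=(Y>40)&(Y<60)&(Z>24)&(Z<38)&(abs(X-20)<170); print("rail/clip Y mean",Y[m].mean(), "rail x",np.sort(X[m])[[0,2,-3,-1]].round(1))
    m=(Y>36)&(Y<60)&(Z>38)&(abs(X-60)<70); print(np.c_[X[m],Y[m],Z[m]].round(1).tolist())
# RGB: bar and blocks
t=cv2.imread("pics/top1.png")
for z,lo,hi,y0,y1 in((95,35,80,-30,30),(46,-140,-95,-30,30),(46,85,130,-30,30)):
    g=unwarp("top",t,z,lo,hi,y0,y1,2).astype(int).sum(-1)//3; print(z,lo,np.round(g.mean(0)).astype(int))
E
```

```text
bar (57, 49..65) 58.30441138055162 51.145705334664186 67.21296910768837 93 y -34.789355972735365 34.02042070465557
block -115 -112.24938050420145 -122.72798689185325 -91.61050149050574 y -36.06923909763208 34.4461591329826 -0.7479635395433164
block 105 107.14866750929976 96.59770674573312 124.08536847238717 114
plate X -127.85641305451382 176.7141816958621 [-127.5 -126.7  170.5  171.1] Y [-58.60299415  56.57220335]
rail/clip Y mean 48.99688816480865 rail x [-108.1 -104.6   88.2   91.3]
[[69.5, 39.1, 45.3], [66.6, 37.8, 39.8], [13.3, 53.7, 42.5], [13.9, 50.5, 46.7]]
bar (57, 49..65) 58.339397713638654 51.029327578966175 67.04010955332838 93 y -34.54905991834752 33.66894689970538
block -115 -112.45509648476371 -121.79920568621982 -91.60953827972932 y -35.74913211780674 34.37387621941217 -0.6634469124910995
block 105 106.50211608370971 93.56530185265053 124.34213887721073 114
plate X -127.81221052000086 172.01457299187308 [-127.5 -126.9  170.6  171.5] Y [-58.61886295  56.50059665]
rail/clip Y mean 48.99272200479417 rail x [-108.1 -104.6   87.2   91.4]
[[69.7, 39.0, 43.0], [66.5, 37.9, 4
[... 463 characters left out ...]
 87  86  84  82  82  82  85  89  96
 104 113 123 132 141 149 156 164 172 181 191 201 212 223 234 242 248 251
 253 254 254 254 253 252 251 250 249 248 246 245 244 244 243 243 244 245
 246 248 250 252 253 254 254 254 253 249 242 233 220 207 194 183 175 171
 171 174 180 187 194 200 205 208 210 210 210 210 210 209 209 209 208 208]
46 85 [194 196 197 198 199 199 197 195 191 187 182 179 178 179 183 189 199 209
 221 232 241 247 252 254 254 254 254 253 252 250 249 247 245 243 241 239
 237 236 235 235 236 237 239 240 242 244 246 248 249 250 252 252 253 254
 254 254 252 248 241 232 220 207 194 182 171 164 159 156 156 157 159 162
 164 166 167 168 168 169 169 169 170 170 171 171 172 172 172 172 172 171]
```

```bash
python3 - <<'E'
from rail import *
a=F[2]
d=[np.load(f"pics/top{k}.npy") for k in(0,2)]
from h import cloud
Ps=[cloud("top",x) for x in d]
for half in (0,):
  for v in range(214,226):
    row=[]
    for u in range(332,346):
        # position along the pixel ray at nominal z
        z=np.mean([P[v,u,2] for P in Ps]); p=onplane("top",u,v,z)[:2]-F[:2]
        X=np.cos(a)*p[0]+np.sin(a)*p[1];Y=-np.sin(a)*p[0]+np.cos(a)*p[1]
        if 41<Y<66: row.append((u,round(X,1),round(Y,1),round(z)))
    print(v,row)
E
```

```text
214 [(336, np.float64(35.9), np.float64(64.5), 3), (337, np.float64(37.2), np.float64(60.8), -1), (338, np.float64(38.2), np.float64(57.2), -1), (339, np.float64(38.0), np.float64(54.3), 12), (340, np.float64(37.6), np.float64(51.5), 26), (341, np.float64(38.3), np.float64(48.2), 30), (342, np.float64(40.8), np.float64(43.7), 13)]
215 [(336, np.float64(32.4), np.float64(63.5), 2), (337, np.float64(33.5), np.float64(59.9), 1), (338, np.float64(33.8), np.float64(56.7), 8), (339, np.float64(33.9), np.float64(53.6), 17), (340, np.float64(33.6), np.float64(50.8), 32), (342, np.float64(37.2), np.float64(42.8), 14)]
216 [(335, np.float64(28.3), np.float64(65.9), -3), (336, np.float64(29.1), np.float64(62.4), -1), (337, np.float64(29.9), np.float64(58.9), 0), (338, np.float64(30.0), np.float64(55.9), 11), (339, np.float64(30.3), np.float64(52.7), 18), (340, np.float64(30.2), np.float64(49.8), 31), (341, np.float64(31.3), np.float64(46.2), 28), (342, np.float64(33.7), np.float64(41.8), 13)]
217 [(335, np.float64(24.5), np.float64(65.0), -1), (336, np.float64(25.2), np.float64(61.6), 2), (337,
[... 2219 characters left out ...]
.float64(6.7), np.float64(42.3), 15)]
224 [(333, np.float64(-2.4), np.float64(65.4), -3), (334, np.float64(-1.5), np.float64(61.8), -2), (335, np.float64(-0.7), np.float64(58.4), 1), (336, np.float64(-0.6), np.float64(55.4), 13), (337, np.float64(0.4), np.float64(51.9), 13), (338, np.float64(0.2), np.float64(49.3), 30), (339, np.float64(1.3), np.float64(45.7), 29)]
225 [(333, np.float64(-6.1), np.float64(64.5), -2), (334, np.float64(-5.3), np.float64(61.0), 2), (335, np.float64(-4.2), np.float64(57.3), -1), (336, np.float64(-4.2), np.float64(54.6), 15), (337, np.float64(-4.1), np.float64(51.7), 27), (338, np.float64(-3.2), np.float64(48.4), 30), (339, np.float64(-1.2), np.float64(43.9), 14)]
```

Depth and colour differ by about half a pixel, so I'll refit the plate in the depth image itself to get an unbiased clip position there.

```bash
python3 - <<'E'
import fit
from fit import *
d=[np.load(f"pics/top{k}.npy") for k in(0,2)]
Z=np.median([cloud("top",x)[...,2] for x in d],0); Z[Z>200]=14
x0,y0,x1,y1=roi=(315,165,395,285)
# whole-footprint mask
fit.mask=lambda img,roi:cv2.resize(np.where(img[y0:y1,x0:x1]>7,0.,100.),None,fx=8,fy=8,interpolation=cv2.INTER_NEAREST)
Fd,f=fit.fit("top",Z,roi,(-130,170,-58,58),14,(543,-129,-.2746)); print(Fd,f)
F=np.load("fit.npz")['F']; print(F)
a=Fd[2]
def loc(u,v,z):
    p=onplane("top",u,v,z)[:2]-Fd[:2]; return np.round([np.cos(a)*p[0]+np.sin(a)*p[1],-np.sin(a)*p[0]+np.cos(a)*p[1]],2)
for n,u,v,z in(("in",338,219,32),("fin",338,220,44),("fin",339,220,46),("in",340,222,32),("in",337,221,32),("out",337,222,14),("in",341,220,32),("out",338,218,14),("screw",336,219,25),("screw",336,220,25)): print(n,loc(u,v,z))
P=[];
for v in range(190,225):
    for u in range(335,380):
        if 85<Z[v,u]<110: P.append(loc(u,v,Z[v,u]))
P=np.array(P);print("bar",P.mean(0),P.min(0),P.max(0))
E
```

```text
Traceback (most recent call last):
AttributeError: 'function' object has no attribute 'fit'
```

```bash
python3 - <<'E'
import fit as FT
from h import *
d=[np.load(f"pics/top{k}.npy") for k in(0,2)]
Z=np.median([cloud("top",x)[...,2] for x in d],0); Z[Z>200]=14
x0,y0,x1,y1=roi=(315,165,395,285)
FT.mask=lambda img,roi:cv2.resize(np.where(img[y0:y1,x0:x1]>7,0.,100.),None,fx=8,fy=8,interpolation=cv2.INTER_NEAREST)
Fd,f=FT.fit("top",Z,roi,(-130,170,-58,58),14,(543,-129,-.2746)); print(Fd,f)
F=np.load("fit.npz")['F']; print(F)
a=Fd[2]
def loc(u,v,z):
    p=onplane("top",u,v,z)[:2]-Fd[:2]; return np.round([np.cos(a)*p[0]+np.sin(a)*p[1],-np.sin(a)*p[0]+np.cos(a)*p[1]],2)
for n,u,v,z in(("in",338,219,32),("fin",338,220,44),("fin",339,220,46),("in",340,222,32),("in",337,221,32),("out",337,222,14),("in",341,220,32),("out",338,218,14),("screw",336,219,25),("screw",336,220,25)): print(n,loc(u,v,z))
P=np.array([loc(u,v,Z[v,u]) for v in range(190,225) for u in range(335,380) if 85<Z[v,u]<110])
print("bar",P.mean(0),P.min(0),P.max(0))
E
```

```text
[ 5.44072718e+02 -1.30693677e+02 -2.73586601e-01] 0.030535050840829095
[ 5.42746721e+02 -1.29033230e+02 -2.74638231e-01]
in [15.93 55.33]
fin [11.5  55.03]
fin [12.29 51.68]
in [ 7.34 45.53]
in [ 7.97 56.95]
out [ 5.76 55.08]
in [15.3  43.89]
out [20.93 55.32]
screw [14.57 61.99]
screw [11.05 61.05]
bar [56.59655914  1.12688172] [ 49.36 -33.49] [65.4  35.02]
```

In the depth image's own frame, the clip edges bound its centre to x = 10.9 to 12.3 and the fin sits at about 11.7. Colour gives about 11.2. I'll take 11.4, which is 53.6 mm of travel. The arm is at 52.6, so pull 1 mm more and check.

```bash
python3 -m inch '{"hand":[0,0,0,0,0,0],"turn":[0,0,0,0,0,0],"delta_pos":[[0,-0.1,0],[0,0,0],[0,0,0],[0,0,0],[0,0,0],[0,0,0]]}'
python3 - <<'E'
from h import *
from cell import env,viewer
s=env.state(); p=s['eef_pos']; dd=p[:2]-[600.0,-145.3]; a=-.2746
print(p.round(2),s['ft_force'].round(1),s['opening'],"travel",-(dd[0]*np.cos(a)+dd[1]*np.sin(a)),"lat",-dd[0]*np.sin(a)+dd[1]*np.cos(a),s['qvel'].round(4).max())
p,d=viewer.read_camera("top");cv2.imwrite("pics/top5.png",p)
cv2.imwrite("pics/z11.png",cv2.resize(p[120:320,200:460],None,fx=3,fy=3,interpolation=cv2.INTER_CUBIC))
E
```

```text
t: 17.6
eef_pos: [548.5, -130.9, 152.7]
tcp_rot: [3.138, 0.0, 1.298]
ft_force: [8.6, -2.6, -5.5]
opening: 0.162
[ 548.48 -130.88  152.75] [ 8.6 -2.6 -5.5] 0.16209663984946793 travel 53.503104747006354 lat -0.08950207602731197 0.0016
```

View pics/z11.png

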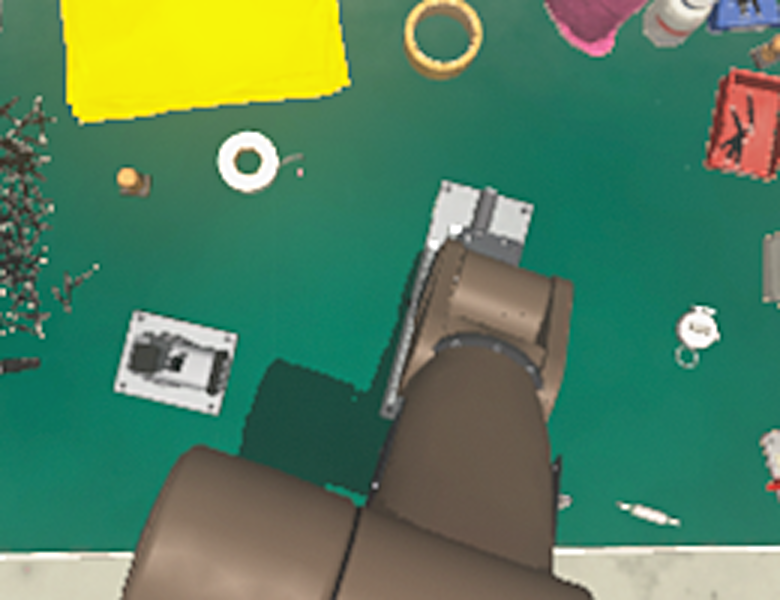

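The picture shows the trigger released at about (172,362) and the bystanders undisturbed. The measured pull is 9.0 N, against about 8.8 N expected at 53.5 mm. I'll hand in while holding.

```bash
python3 -c "
from cell import ticket,env
print(ticket.job_done()); s=env.state(); print(s['t'],s['eef_pos'])"
```

```text
the job is handed in; nothing more can be done
None
the job is handed in; nothing more can be done
```

I squeezed the reader's trigger to its stop with the jaw still shut, held it for about a second and let it spring back. I then pulled the jaw open by its T-handle and handed in at about 17.7 s with the robot still holding it. I could not see the pointer opposite the fin at the end, because the wrist hid it from the top camera and the arm blocked the scene camera.

- **Trigger:** the gripper stopped at about 39.5 mm across trigger and grip, and that did not change after I re-centred the hand. The picture after release shows the trigger upright again.
- **Jaw position:** I took zero from the jaw's contact with its shut stop, then pulled to 53.5 mm by the arm's own position. The spring force read about 9.0 N against about 8.8 N expected at that travel, and the arm was steady.
- **Clip position:** I got this only from pictures taken before the pull. The colour picture of the clamp screw gave x about 11.2 mm and the depth image of the fin gave about 11.7 mm. I used 11.4 mm, so the alignment is uncertain by about 1 mm. The trained networks did not find the clip or the pointer.
- **Disagreement:** the handle's place from the pictures and from the arm's contact with the stop differed by about 2.4 mm. I put this down to camera calibration; using travel measured from the stop avoids it.
- **Bystanders:** in the last top picture the label roll, stamp and tally counter looked unmoved, and so did the part of the pen that shows.

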